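# Masher out of its track and onto the spoon rest

## Robot

A 6-joint arm with a two-finger parallel gripper is mounted at the origin on a cart in front of the work surface, level with it; the furniture and walls round the work are solid. World frame = base frame: x ahead of the robot, y to its left, z up, the work surface at z = 0. Lengths are in m, angles in degrees, forces in N, time in s.
With the tool pointing down it reaches from about 0.3 to 0.85 m from the base axis. Payload 4.2 kg.
Tool frame: the origin (TCP) lies at the very end of the fingers, on their centre line; the grasp point (between the pads) lies 19 mm behind it; z points along the fingers, y is the line along which they close (so a half turn about z gives the same grasp; the last joint's range is limited). The gripper opens to 91 mm and grips with 3 to 60 N. Pads are 32 mm wide; open, the fingers measure 118 mm over their backs; the gripper's body (76 mm by 178 mm) begins 60 mm behind the grasp point.
Start: joints at [-64.515, 18.312, 89.639, -0, 72.044, -1.146], TCP at [0.258, -0.514, 0.178] pointing down, gripper open.
Joint ranges: [-177.97, 177.97], [-48.28, 115.42], [12.27, 149.76], [-77.06, 257.06], [2.81, 150.46], [-146.56, 146.56]. Speed limits (degrees/s): [147.25, 147.25, 180, 180, 180, 180].

## Interface

Orientations are given as a 3x3 rotation matrix whose columns are the frame's x, y, z axes.
In Python, from bench import env gives the robot as it stands.
- The arm moves only by the shell command python3 drive.py 'ROWS'. ROWS is a JSON list of rows, 1 to 10 of them, each of 7 numbers: a rotation vector rx, ry, rz in degrees, then dx, dy, dz in m, then the finger opening in m; each row is the pose to reach, as a shift and turn from the pose commanded when the command began, along the tool's axes at that moment; what a row does not reach only later rows make up. A row lasts 1/10 s, in which the tool goes at most 0.05 m and 8.59 degrees, less where a joint would pass 70% of its speed; a pose out of reach is approached as far as the arm can. The fingers move at their own pace and stop on an object; the grip force is fixed at half the most. Time passes only in rows, so rows that do not move let the fingers close. It prints the time, the measured TCP pose, the force, the opening and the grip force at its end.
- env.get_state(): the state, without advancing time (a new reading comes with each control period).
- env.camera(name): name is "scene" or "top" or "wrist"; returns the picture (480x640x3 uint8, red, green, blue); there is no depth.
- env.calibration(name): a dict with "vfov" (degrees; the focal length in pixels is half the picture's height over the tangent of half this angle, whatever the lens; pixels are square), "cx", "cy" (the principal point, pixels), "view" (4x4, takes a point from world to camera coordinates); the wrist camera has in their place "tool_from_camera" (4x4, takes a point from camera to tool coordinates, whose origin is the TCP and whose axes are the flange's). Camera axes: x right, y down, z forward; pixel columns grow to the right and rows downward; lengths in m; the calibration is good to about 2 mm. A picture is of the moment at which its call begins: read the wrist's pose just before it. calibration takes no time and is no camera call.
- env.close_job(): hands the job in; it is judged then, once.
The state is a dict: "t": time; "q": joint angles; "joint_vel": joint speeds; "joint_torque": joint torques, N m; "tool_pos": TCP position; "orientation": TCP orientation; "ft_force": force on the tool from outside, world axes, zero at the start; "ft_torque": the same for the moment, N m; "grip_width": finger opening in m; "gripper_force": force on a finger pad.
Only numpy, scipy, OpenCV 4.12 (cv2) and the standard library are available. Lean on these libraries where they do the work, as an engineer would, in place of code of your own. Each camera call takes 0.05 s, during which the arm holds its last target. There are 200 camera calls.

## Task

The small masher stands upright with its foot plate caught in the aluminium storage track: without forcing it, slide it along to the track's open end and lift it out there. Lay it down on its side on the bare counter and let go of it, then take it again across the handle and lay it on the white spoon rest, foot plate over the tray and handle down in the saddle's notch, with the handle end pointing away from the tray. Let go and leave the other things on the counter where they are.

Things in the scene. Friction and masses are not known exactly. Their poses are not given: they have to be found in the camera images.
- masher: Small loose hand masher, about 0.15 kg. Origin: centre of the underside of its foot plate; z runs up the handle. Steel plate 48 x 48 mm (sides along x, y), 6 thick; round steel neck 12 across, z = 11 to 40; ferrule 17 across to 46; square wooden handle 20 x 20 (faces square to x, y), z = 46 to 150 mm. Centre of mass near z = 55. Starts upright in the track; friction and mass vary.
- masher_end (a point): Centre of the end face of the masher's handle, 150 mm along z from its origin; at the start 154 mm above the counter. Laid on its side on the counter the masher rests on an edge of its plate (origin 24 mm up) and on the end of its handle (10 mm up): the handle slopes down about 5 degrees to the end.
- track: Aluminium storage track, fixed, 180 x 76 x 16.5 mm. Origin: centre of its underside; x runs along it to the open end. Floor 4 mm thick, channel 52 wide inside, end wall at x = -84. From x = -84 to 32 two lips (12.5 to 16.5 mm above the counter) leave a 22 mm slot for the neck; the plate has 2.5 mm play in height, 2 mm each side. From x = 32 to 90 only the floor, no lips, walls or stop.
- track_exit (a point): Point on the track's floor, 4 mm above the counter, 60 mm along x from the track's origin, in the open part: with the masher's origin here its plate is 4 mm clear of the lips. It starts 65 to 115 mm short of here. Held loosely and pulled high on the handle, it leans over in its play and binds under the lips; a grip with the fingers closing along the track keeps it upright.
- rest: White ceramic spoon rest, fixed. Origin: centre of its underside; x runs from tray to saddle. Tray: flat disc 80 mm across, 4 thick, centre x = -45. A strip 30 wide, 4 thick joins it to the saddle: a wall, x = 58 to 72, 48 wide, with a notch 28 wide open to the top, floor 24 mm and horns 46 mm above the counter. The masher should lie with its origin at x = -60, y = 0 and its end at x = 90.
- rest_notch (a point): Centre of the floor of the saddle's notch, at x = 65, y = 0, z = 24 mm of the rest. Lying right, the masher rests on a plate edge on the tray (origin 28 mm above the counter) and on this floor, and its handle rises about 3 degrees to the end (end 35 mm above the counter).
- soap: Wrapped soap bar, 58 x 89 x 32 mm, origin under its centre. Bystander: leave alone. Between it and the counter's front edge, with the stove (0.1 m high) on one side and track and rest on the other, the counter is always bare: a strip 60 mm wide about the line from x, y = 0.51, 0.34 to 0.41, 0.17 m.
- katori: Small steel bowl, 73 mm across, 36 mm high, origin under its centre. Bystander: leave alone.
- onion: Onion, about 54 mm across, 57 mm high, origin under its centre. Bystander: leave alone.
- tumbler: Steel tumbler, 68 mm across, 98 mm high, origin under its centre. Bystander: leave alone.

How it is judged:
By the outcome, as a careful person would: the job done as asked, in the order asked, and still so for the second after the job is handed in, with the robot touching nothing.
It also fails if it takes over 51 s, if anything falls off the work surface, if the arm or the gripper's body presses on something with over 40 N, if the wrist force passes 120 N, or if a joint passes its speed limit or range.

## Working session

There is one attempt and no reset: what is moved stays moved. The work goes in short steps, Python scripts to look and compute and a shell command to move; the robot and the scene stay as the last step left them, time stands still between calls to the robot, and variables do not carry over. Pictures are saved under pics/ and viewed, at most 10 in all, crops included, and the job is handed in when it is done.

```bash
ls; mkdir -p pics; python3 - <<'E'
from bench import env
import cv2
for n in ("scene","top"):
    im=env.camera(n); cv2.imwrite(f"pics/{n}0.png",im[:,:,::-1]); c=env.calibration(n); print(n,c)
print(env.calibration("wrist")); s=env.get_state(); print(s["t"],s["tool_pos"],s["orientation"])
E
```

```text
bench.py
drive.py
pics
scene {'vfov': 55.17693550906276, 'cx': 319.1357328180364, 'cy': 248.12599832217197, 'view': array([[-0.66036398, -0.75090559, -0.00775982,  0.45735709],
       [-0.4161187 ,  0.37450733, -0.82860695,  0.34378724],
       [ 0.6251117 , -0.54395318, -0.55977701,  0.65408443],
       [ 0.        ,  0.        ,  0.        ,  1.        ]])}
top {'vfov': 47.034297621845504, 'cx': 321.25882765959335, 'cy': 232.503134452525, 'view': array([[-6.54424043e-02, -9.97856337e-01, -1.50767635e-04,
         1.04517495e-01],
       [-9.74913538e-01,  6.39699586e-02, -2.13193429e-01,
         6.41454600e-01],
       [ 2.12746059e-01, -1.38049052e-02, -9.77009999e-01,
         1.28897232e+00],
       [ 0.00000000e+00,  0.00000000e+00,  0.00000000e+00,
         1.00000000e+00]])}
{'vfov': 62.3538409292337, 'cx': 315.9527607868785, 'cy': 242.00396083859025, 'tool_from_camera': array([[ 5.89854404e-04, -9.72341032e-01, -2.33564914e-01,
         6.49614782e-02],
       [ 9.99999744e-01,  4.79058844e-04,  5.31097244e-04,
         1.24881979e-03],
       [-4.04516305e-04, -2.33565167e-01,  9.72341066e-01,
        -2.05951941e-01],
       [ 0.00000000e+00,  0.00000000e+00,  0.00000000e+00,
         1.00000000e+00]])}
0.1 [ 0.2575214  -0.51354957  0.17761819] [[ 8.93903781e-01  4.48258363e-01 -6.85058627e-04]
 [ 4.48258886e-01 -8.93902682e-01  1.40219809e-03]
 [ 1.61712774e-05 -1.56051379e-03 -9.99998782e-01]]
```

View pics/top0.png

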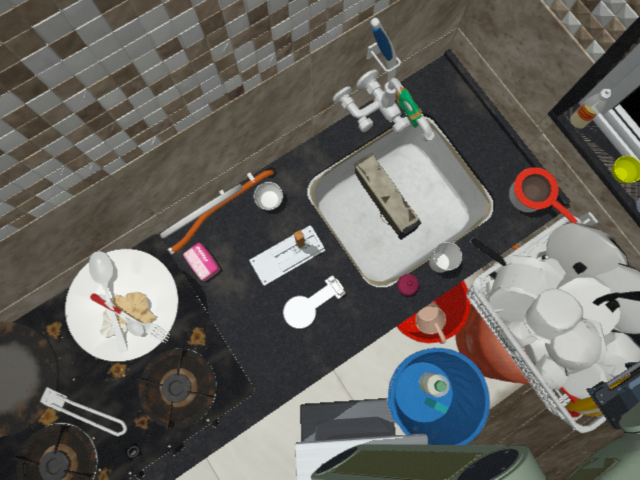

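View pics/scene0.png

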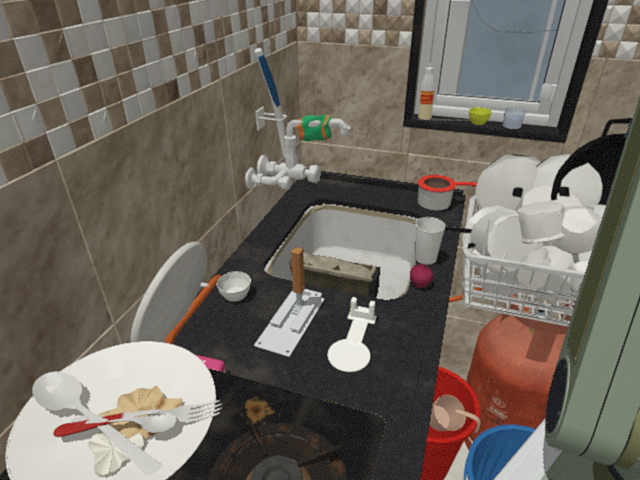

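The top view shows the track at about (288,255), the masher near (303,238), the rest's disc at (299,312), its saddle at (335,288) and the soap at (202,261). The scene view shows the track's open end towards the stove side.

```bash
cat > h.py <<'E'
import numpy as np, cv2
from bench import env
def K(n):
    c=env.calibration(n); f=240/np.tan(np.radians(c["vfov"]/2)); return c,f
def ray(n,u,v,T=None):
    c,f=K(n); d=np.array([(u-c["cx"])/f,(v-c["cy"])/f,1])
    V=np.linalg.inv(c["view"]) if T is None else T@c["tool_from_camera"]
    return V[:3,3],V[:3,:3]@d
def onz(n,u,v,z,T=None):
    o,d=ray(n,u,v,T); return o+d*(z-o[2])/d[2]
def proj(n,P,T=None):
    c,f=K(n); V=c["view"] if T is None else np.linalg.inv(T@c["tool_from_camera"])
    p=V[:3,:3]@np.asarray(P,float)+V[:3,3]; return p[:2]/p[2]*f+[c["cx"],c["cy"]]
def tri(obs):
    A=np.zeros((3,3));b=np.zeros(3)
    for n,u,v,T in obs:
        o,d=ray(n,u,v,T); d/=np.linalg.norm(d); M=np.eye(3)-np.outer(d,d); A+=M;b+=M@o
    return np.linalg.solve(A,b)
def tool():
    s=env.get_state(); T=np.eye(4); T[:3,:3]=s["orientation"]; T[:3,3]=s["tool_pos"]; return T
E
python3 - <<'E'
from h import *
a=cv2.imread("pics/top0.png")[205:335,180:360]; b=cv2.imread("pics/scene0.png")[235:375,245:425]
o=np.vstack([cv2.resize(a,None,fx=4.4,fy=4.4,interpolation=2)[:300*2]])
cv2.imwrite("pics/c1.png",cv2.resize(a,(792,572),interpolation=2))
cv2.imwrite("pics/c2.png",cv2.resize(b,(756,588),interpolation=2))
for p in ((.51,.34,0),(.41,.17,0)): print(proj("top",p))
for n,u,v,z in (("top",299,312,.004),("top",288,255,.016),("top",202,261,.032),("top",335,287,.046)): print(onz(n,u,v,z))
E
```

```text
[215.08536681 298.23498208]
[284.34717883 333.91137856]
[0.46139163 0.13035566 0.004     ]
[0.60569693 0.1496326  0.016     ]
[0.60170175 0.3644771  0.032     ]
[0.51324325 0.0372993  0.046     ]
```

View pics/c1.png

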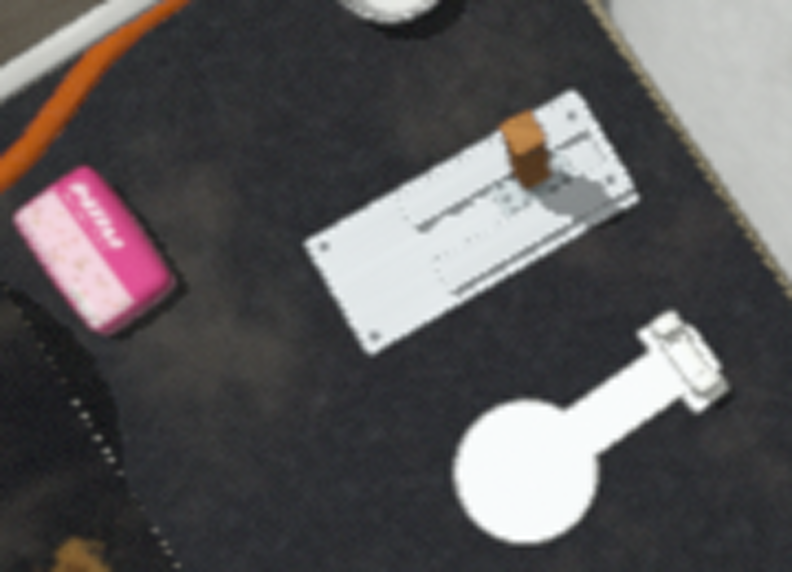

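View pics/c2.png

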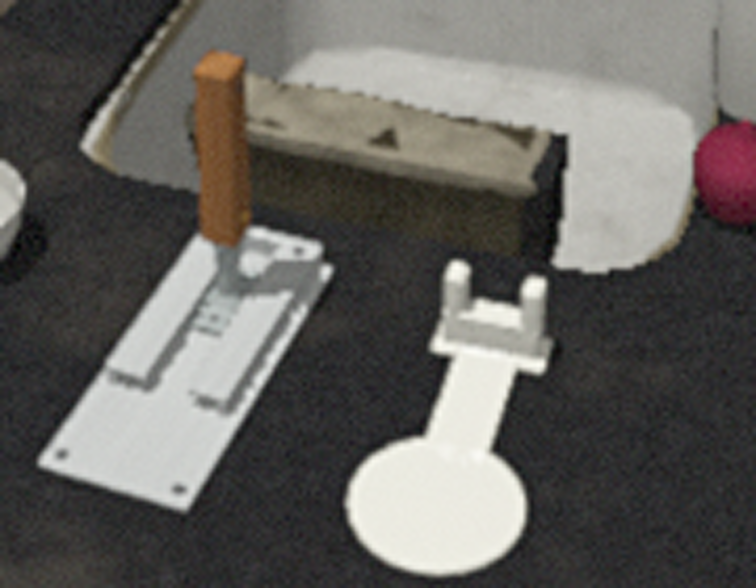

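```bash
python3 - <<'E'
from h import *
def c1(x,y): return 180+(x+.5)/4.4-.5, 205+(y+.5)/4.4-.5
def c2(x,y): return 245+(x+.5)/4.2-.5, 235+(y+.5)/4.2-.5
A=[onz("top",*c1(x,y),z) for x,y,z in ((305,243,.004),(372,353,.004),(577,91,.0165),(640,203,.0165))]
for a in A: print(a)
o=(A[0]+A[1])/2; c=(A[2]+A[3])/2; print("open",o,"closed",c,np.linalg.norm((o-c)[:2]),"ang",np.degrees(np.arctan2(*(o-c)[1::-1])), "mid",(o+c)/2)
B=[onz("scene",*c2(x,y),z) for x,y,z in ((40,463,.004),(187,510,.004),(334,267,.0165))]
print("scene",*B)
print("handle top", tri([("top",*c1(522,131),None),("scene",*c2(220,64),None)]), onz("top",*c1(522,131),.154),onz("scene",*c2(220,64),.154))
print("disc",onz("top",*c1(526,472),.004),onz("scene",*c2(437,504),.004))
print("horns scene",onz("scene",*c2(458,268),.046),onz("scene",*c2(535,283),.046))
t=onz("top",*c1(661,318),.046),onz("top",*c1(713,390),.046);print("horns top",t)
im=cv2.imread("pics/top0.png"); 
E
```

```text
[0.60185212 0.25053329 0.004     ]
[0.535273   0.21447762 0.004     ]
[0.67906044 0.08724621 0.0165    ]
[0.6103841  0.05500448 0.0165    ]
open [0.56856256 0.23250545 0.004     ] closed [0.64472227 0.07112535 0.0165    ] 0.17844842404978442 ang 115.26391250425105 mid [0.60664241 0.1518154  0.01025   ]
scene [0.59601532 0.25208831 0.004     ] [0.52841949 0.21936348 0.004     ] [0.59807995 0.06869083 0.0165    ]
handle top [0.62752351 0.1156645  0.14827205] [0.62749038 0.11668047 0.154     ] [0.61937236 0.11990286 0.154     ]
disc [0.46164756 0.12994194 0.004     ] [0.45656988 0.13348052 0.004     ]
horns scene [0.53146258 0.04764082 0.046     ] [0.49900252 0.02797502 0.046     ]
horns top (array([0.53896423, 0.04821048, 0.046     ]), array([0.49689288, 0.02212476, 0.046     ]))
```

The crops give the handle top at (522,130) in the top crop, the closed end of the track at (577,91) to (640,203) and the open end at (305,243) to (372,353). The scene crop shows the horns at (458,268) and (535,283). Next I raise the arm and move it above the track to measure with the wrist camera.

```bash
python3 drive.py '[[0,0,0,0,0,-0.18,0.09],[0,0,0,0,0,-0.18,0.09],[0,0,0,0,0,-0.18,0.09],[0,0,0,0,0,-0.18,0.09],[0,0,0,0.6,-0.42,-0.18,0.09],[0,0,0,0.6,-0.42,-0.18,0.09],[0,0,0,0.6,-0.42,-0.18,0.09],[0,0,0,0.6,-0.42,-0.18,0.09],[0,0,0,0.6,-0.42,-0.18,0.09],[0,0,0,0.6,-0.42,-0.18,0.09]]'; python3 - <<'E'
from h import *
for x,y in ((0,285),(180,570)): print("stove edge",onz("top",180+x/4.4,205+y/4.4,.1),onz("top",180+x/4.4,205+y/4.4,.0))
E
```

```text
t: 1.1
tool_pos: [0.4007, -0.2481, 0.3581]
orientation: [[0.894, 0.448, -0.0], [0.448, -0.894, 0.0], [-0.0, -0.0, -1.0]]
ft_force: [0.8, -0.4, -0.1]
grip_width: 0.0899
gripper_force: 0.0
stove edge [0.57190009 0.40279956 0.1       ] [0.58840497 0.42762355 0.        ]
stove edge [0.41443261 0.3100664  0.1       ] [0.41878824 0.32773565 0.        ]
```

```bash
python3 drive.py '[[0,0,0,0.33,-0.24,0,0.09],[0,0,0,0.33,-0.24,0,0.09],[0,0,0,0.33,-0.24,0,0.09],[0,0,0,0.33,-0.24,0,0.09],[0,0,0,0.33,-0.24,0,0.09],[0,0,0,0.33,-0.24,0.06,0.09],[0,0,0,0.33,-0.24,0.06,0.09],[0,0,0,0.33,-0.24,0.06,0.09],[0,0,0,0.33,-0.24,0.06,0.09],[0,0,0,0.33,-0.24,0.06,0.09]]'; python3 - <<'E'
from h import *
T=tool(); im=env.camera("wrist"); np.save("T1.npy",T); cv2.imwrite("pics/w1.png",im[:,:,::-1])
a=cv2.imread("pics/top0.png")
for P in ((.379,.128,0),(.454,.257,0),(.415,.19,0)): print(proj("top",P), a[tuple(np.round(proj("top",P)).astype(int)[::-1])])
u,v=proj("top",(.379,.128,0))
for k in range(0,60,6): print(k,a[int(v+k*.8),int(u+k*.5)], onz("top",u+.5*k,v+.8*k,0)[:2].round(3))
E
```

```text
t: 2.1
tool_pos: [0.5876, 0.1143, 0.2957]
orientation: [[0.892, 0.451, -0.005], [0.451, -0.892, -0.001], [-0.004, -0.001, -1.0]]
ft_force: [0.1, -0.6, -0.0]
grip_width: 0.0898
gripper_force: 0.0
[301.90090471 345.45967212] [50 45 44]
[248.77189228 318.4152568 ] [53 50 49]
[276.23016924 332.4108781 ] [51 48 47]
0 [48 44 43] [0.379 0.128]
6 [48 46 43] [0.367 0.121]
12 [53 51 49] [0.355 0.115]
18 [51 51 50] [0.343 0.108]
24 [51 48 47] [0.331 0.101]
30 [54 51 51] [0.319 0.095]
36 [50 48 47] [0.307 0.088]
42 [191 202 203] [0.295 0.081]
48 [191 201 202] [0.283 0.075]
54 [191 200 203] [0.272 0.068]
```

View pics/w1.png

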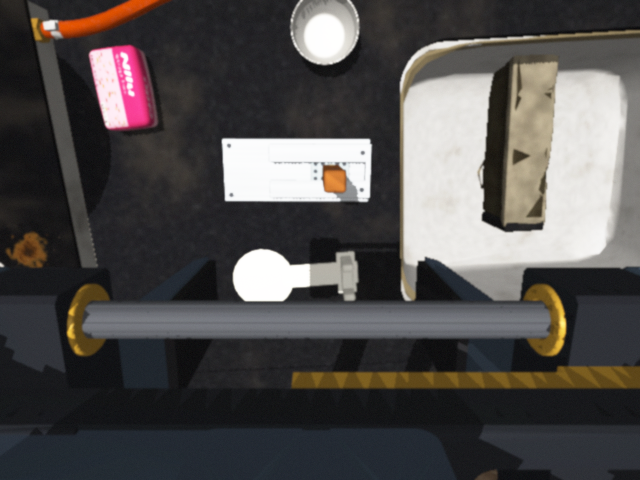

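The wrist view shows the track as a clean rectangle, (222,138) to (371,203). The handle top is at (334,179), the rest's disc at (263,277), the saddle at (347,273) and the stove's edge at the left. I measure these with masks.

```bash
python3 - <<'E'
from h import *
im=cv2.imread("pics/w1.png"); T=np.load("T1.npy")
hsv=cv2.cvtColor(im,cv2.COLOR_BGR2HSV)
# track floor + lips outline
w=((hsv[...,1]<40)&(hsv[...,2]>140)).astype(np.uint8); w=cv2.morphologyEx(w,cv2.MORPH_CLOSE,np.ones((9,9)))
for nm,(x0,x1,y0,y1) in dict(track=(205,390,120,220),disc=(225,292,245,307)).items():
    m=np.zeros_like(w); m[y0:y1,x0:x1]=w[y0:y1,x0:x1]
    c=max(cv2.findContours(m,0,1)[0],key=cv2.contourArea)
    if nm=="track":
        r=cv2.minAreaRect(c); b=cv2.boxPoints(r); print(r)
        b=b[np.argsort(b[:,0])]; L=[onz("wrist",*p,.004,T) for p in b[:2]]; R=[onz("wrist",*p,.0165,T) for p in b[2:]]
        l,rr=sum(L)/2,sum(R)/2; d=(l-rr)[:2]; print("track len",np.linalg.norm(d),"az",np.degrees(np.arctan2(d[1],d[0])),"centre",(l+rr)/2,"w",np.linalg.norm(L[0]-L[1]),np.linalg.norm(R[0]-R[1]))
    else:
        (u,v),r=cv2.minEnclosingCircle(c); print("disc",u,v,r,onz("wrist",u,v,.004,T),cv2.contourArea(c),np.pi*r*r)
s=hsv[150:215,300:365]; m=((s[...,0]<18)&(s[...,1]>140)).astype(np.uint8)
for thr in (120,170,200):
    mm=m*(s[...,2]>thr).astype(np.uint8); c=max(cv2.findContours(mm,0,1)[0],key=cv2.contourArea)+[300,150]; r=cv2.minAreaRect(c); print(thr,r,cv2.boundingRect(c),onz("wrist",*r[0],.154,T))
cv2.imwrite("pics/c3.png",np.hstack([cv2.resize(im[150:215,300:375],(450,390),interpolation=2),cv2.resize(im[245:302,322:372],(342,390),interpolation=2)]))
E
```

```text
((296.31829833984375, 169.84564208984375), (149.09286499023438, 62.77437210083008), 0.42757248878479004)
track len 0.18262862413035968 az 116.67295926868002 centre [0.60847172 0.15181597 0.01025   ] w 0.07661645971857764 0.07463133309390668
disc 262.9827575683594 277.5 30.679340362548828 [0.4635443  0.12867835 0.004     ] 2535.0 2956.9358852324817
120 ((334.0, 180.0), (22.0, 22.0), 0.0) (323, 169, 23, 23) [0.62755749 0.11559151 0.154     ]
170 ((334.0, 181.0), (20.0, 20.0), 90.0) (324, 171, 21, 21) [0.62679304 0.11519412 0.154     ]
200 ((334.0, 181.0), (18.0, 18.0), 90.0) (325, 172, 19, 19) [0.62679304 0.11519412 0.154     ]
```

View pics/c3.png

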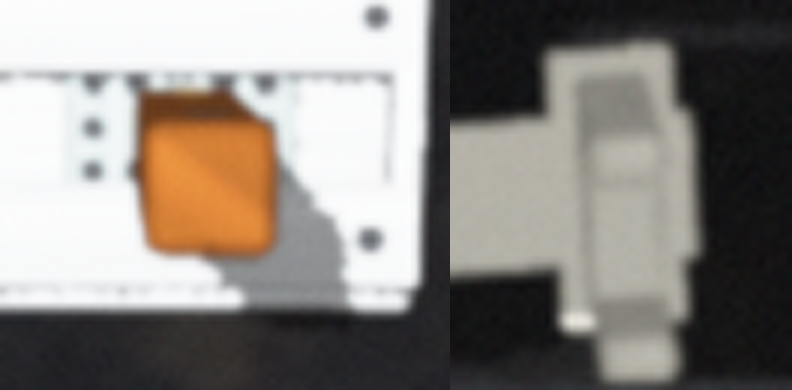

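The handle top is at (334,181) and sits square to the tool axes. The wrist, top and scene views agree on the masher within a few mm: about (0.627,0.115), with the track at az 116.7° and the exit 101 mm away.

```bash
cat >> h.py <<'E'
def to(P,R=None):
    T=tool(); R=T[:3,:3] if R is None else R
    print("pos",T[:3,3].round(4),"delta tool",(T[:3,:3].T@(np.asarray(P)-T[:3,3])).round(4),"z-axis",T[:3,2].round(3),"y az",np.degrees(np.arctan2(T[1,1],T[0,1])).round(2))
E
python3 - <<'E'
from h import *
to((.6268,.1153,.085)); print(env.get_state()["q"])
E
```

```text
pos [0.5874 0.1126 0.2972] delta tool [0.037  0.0153 0.2121] z-axis [-0.003 -0.001 -1.   ] y az -63.28
[ 9.78478639e+00  1.79849988e+01  7.33191700e+01 -5.03329072e-02
  8.88524403e+01  7.30689122e+01]
```

```bash
python3 drive.py '[[0,0,0,0.037,0.0153,0.03,0.09],[0,0,0,0.037,0.0153,0.08,0.09],[0,0,0,0.037,0.0153,0.12,0.09],[0,0,0,0.037,0.0153,0.16,0.09],[0,0,0,0.037,0.0153,0.2,0.09],[0,0,0,0.037,0.0153,0.212,0.09],[0,0,0,0.037,0.0153,0.212,0.09]]'; python3 - <<'E'
from h import *
to((.6268,.1153,.085)); print(env.get_state()["ft_force"])
E
```

```text
t: 2.85
tool_pos: [0.6269, 0.1138, 0.0859]
orientation: [[0.895, 0.447, -0.002], [0.447, -0.895, -0.001], [-0.002, -0.0, -1.0]]
ft_force: [-0.2, -0.6, 0.7]
grip_width: 0.0898
gripper_force: 0.0
pos [0.6269 0.1138 0.0859] delta tool [ 0.0006 -0.0014  0.0009] z-axis [-0.002 -0.001 -1.   ] y az -63.46
[-0.18603441 -0.59278921  0.68584734]
```

```bash
python3 drive.py '[[0,0,0,0,-0.001,0,0.05],[0,0,0,0,-0.001,0,0.03],[0,0,0,0,-0.001,0,0.022],[0,0,0,0,-0.001,0,0.015],[0,0,0,0,-0.001,0,0.015],[0,0,0,0,-0.001,0,0.015],[0,0,0,0,-0.001,0,0.015],[0,0,0,0,-0.001,0,0.015],[0,0,0,0,-0.001,0,0.015]]'; python3 - <<'E'
from h import *
to((.6268,.1153,.085)); s=env.get_state();print(s["ft_force"],s["ft_torque"])
E
```

```text
t: 3.75
tool_pos: [0.6272, 0.1162, 0.0863]
orientation: [[0.894, 0.448, -0.0], [0.448, -0.894, -0.0], [-0.0, 0.0, -1.0]]
ft_force: [0.1, -0.3, 0.8]
grip_width: 0.021
gripper_force: 0.0
pos [0.6272 0.1162 0.0863] delta tool [-0.0008  0.0006  0.0013] z-axis [-0. -0. -1.] y az -63.37
[ 0.09689065 -0.27926479  0.84471863] [-0.00481526 -0.06578065  0.03195727]
```

```bash
python3 drive.py '[[0,0,0,0,0,0,0.01],[0,0,0,0,0,0,0.01],[0,0,0,0,0,0,0.01],[0,0,0,0,0,0,0.01],[0,0,0,0,0,-0.001,0.01],[0,0,0,0,0,-0.001,0.01],[0,0,0,0,-0.005,-0.001,0.01],[0,0,0,0,-0.01,-0.001,0.01],[0,0,0,0,-0.01,-0.001,0.01]]'; python3 - <<'E'
from h import *
to((.6268,.1153,.085)); s=env.get_state();print(s["ft_force"],s["ft_torque"])
E
```

```text
t: 4.65
tool_pos: [0.6222, 0.1259, 0.0873]
orientation: [[0.894, 0.449, -0.0], [0.449, -0.894, 0.0], [-0.0, -0.0, -1.0]]
ft_force: [-0.2, 0.0, -0.3]
grip_width: 0.0198
gripper_force: 30.0
pos [0.6222 0.1259 0.0873] delta tool [-0.0007  0.0115  0.0023] z-axis [-0.  0. -1.] y az -63.32
[-0.18049991  0.0496119  -0.31184703] [-0.02215364  0.01944626 -0.02604156]
```

```bash
python3 drive.py '[[0,0,0,0,-0.01,0,0.01],[0,0,0,0,-0.02,0,0.01],[0,0,0,0,-0.03,0,0.01],[0,0,0,0,-0.04,0,0.01],[0,0,0,0,-0.045,0,0.01]]'; python3 - <<'E'
from h import *
s=env.get_state();to((.581,.205,.087));print(s["ft_force"],s["ft_torque"])
E
```

```text
t: 5.15
tool_pos: [0.6019, 0.1666, 0.0874]
orientation: [[0.893, 0.449, -0.0], [0.449, -0.893, 0.0], [-0.0, -0.0, -1.0]]
ft_force: [0.2, 0.3, -1.4]
grip_width: 0.0201
gripper_force: 30.0
pos [0.6019 0.1666 0.0874] delta tool [-0.0014 -0.0437  0.0004] z-axis [-0.  0. -1.] y az -63.31
[ 0.24995159  0.29690819 -1.38299001] [0.02015285 0.02916958 0.03579402]
```

```bash
python3 drive.py '[[0,0,0,0,-0.012,0,0.01],[0,0,0,0,-0.024,0,0.01],[0,0,0,0,-0.036,0,0.01],[0,0,0,0,-0.046,0,0.01],[0,0,0,0,-0.048,0,0.01],[0,0,0,0,-0.048,0,0.01]]'; python3 - <<'E'
from h import *
s=env.get_state();to((.581,.205,.087));print(s["ft_force"],s["ft_torque"])
T=tool(); im=env.camera("wrist"); np.save("T2.npy",T); a=env.camera("scene")[:,:,::-1]
cv2.imwrite("pics/w2.png",np.hstack([cv2.resize(im[:,:,::-1],(400,300)),cv2.resize(a[220:370,235:435],(400,300))]))
E
```

```text
t: 5.75
tool_pos: [0.5809, 0.2086, 0.0874]
orientation: [[0.894, 0.449, 0.0], [0.449, -0.894, -0.0], [0.0, 0.0, -1.0]]
ft_force: [-0.3, -0.6, -1.0]
grip_width: 0.0197
gripper_force: 30.0
pos [0.5809 0.2086 0.0874] delta tool [-0.0016  0.0033  0.0004] z-axis [ 0. -0. -1.] y az -63.32
[-0.25220346 -0.63885568 -1.0420052 ] [-0.00637346 -0.01363923 -0.04504023]
```

View pics/w2.png

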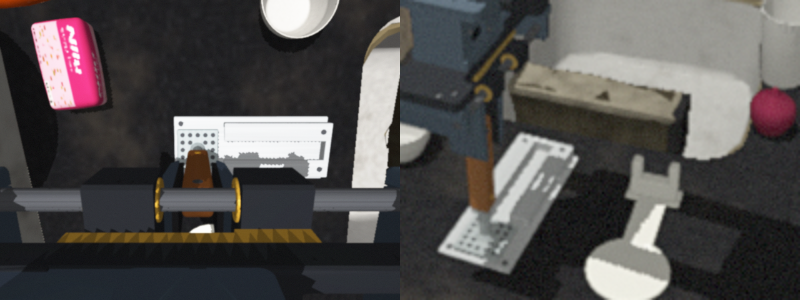

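The plate, shown as the perforated square at (178–218, 128–160), is just past the lips, which begin at about x=224. I lift it slowly at first.

```bash
python3 drive.py '[[0,0,0,0,0,-0.008,0.01],[0,0,0,0,0,-0.016,0.01],[0,0,0,0,0,-0.03,0.01],[0,0,0,0,0,-0.06,0.01],[0,0,0,0,0,-0.1,0.01],[0,0,0,0,0,-0.1,0.01]]'; python3 - <<'E'
from h import *
s=env.get_state();to((.581,.205,.087));print(s["ft_force"],s["ft_torque"],s["q"])
E
```

```text
t: 6.45
tool_pos: [0.5849, 0.2092, 0.1946]
orientation: [[0.894, 0.448, 0.013], [0.448, -0.894, 0.004], [0.013, 0.002, -1.0]]
ft_force: [0.7, 0.9, 0.0]
grip_width: 0.0201
gripper_force: 30.0
pos [0.5849 0.2092 0.1946] delta tool [-0.0068  0.0018  0.1075] z-axis [ 0.013  0.004 -1.   ] y az -63.4
[0.68531752 0.94229924 0.00751926] [-0.00046037 -0.02163411 -0.02762773] [ 1.86258418e+01  2.15572606e+01  8.23823531e+01 -8.88639316e-03
  7.52844658e+01  8.20247234e+01]
```

```bash
python3 - <<'E'
from h import *
from scipy.spatial.transform import Rotation as R
T=tool(); to((.444,.2395,.125))
yaw=np.radians(-30); tgt=np.column_stack([[-np.sin(yaw),np.cos(yaw),0],[np.cos(yaw),np.sin(yaw),0],[0,0,-1]])
tgt=R.from_matrix(tgt)*R.from_rotvec([0,30,0],degrees=True)
print((R.from_matrix(T[:3,:3]).inv()*tgt).as_rotvec(degrees=True), tgt.as_matrix().round(3), env.get_state()["q"].round(1) if hasattr(env.get_state()["q"],"round") else env.get_state()["q"])
E
```

```text
pos [0.5849 0.2092 0.1946] delta tool [-0.1134 -0.0903  0.0679] z-axis [ 0.013  0.004 -1.   ] y az -63.4
[  9.06450048  28.42706167 -32.51518423] [[ 0.433  0.866  0.25 ]
 [ 0.75  -0.5    0.433]
 [ 0.5    0.    -0.866]] [18.6 21.6 82.4 -0.  75.3 82. ]
```

```bash
python3 drive.py '[[0,0,0,-0.03,-0.02,0,0.01],[2,7,-8,-0.06,-0.05,0.02,0.01],[4,14,-16,-0.1,-0.08,0.04,0.01],[7,21,-24,-0.1134,-0.0903,0.05,0.01],[9,29,-32.5,-0.1134,-0.0903,0.068,0.01],[9,29,-32.5,-0.1134,-0.0903,0.068,0.01],[9,29,-32.5,-0.1134,-0.0903,0.068,0.01],[9,29,-32.5,-0.1134,-0.0903,0.068,0.01]]'; python3 - <<'E'
from h import *
s=env.get_state(); print(s["q"]); to((.444,.2395,.085)); print(s["ft_force"],s["ft_torque"])
E
```

```text
t: 7.25
tool_pos: [0.4386, 0.2374, 0.1191]
orientation: [[0.434, 0.866, 0.246], [0.749, -0.499, 0.435], [0.5, -0.004, -0.866]]
ft_force: [-0.1, 0.3, -1.4]
grip_width: 0.0199
gripper_force: 30.0
[ 10.45903181   5.18900215 125.14657968  40.29075638  36.34641278
  10.26343774]
pos [0.4386 0.2374 0.1191] delta tool [-0.0131  0.0038  0.0318] z-axis [ 0.246  0.435 -0.866] y az -29.96
[-0.07768241  0.25234791 -1.43230698] [-0.42088938  0.12913453 -0.04726073]
```

```bash
python3 drive.py '[[0,0,0,-0.008,0,0.014,0.01],[0,0,0,-0.015,0,0.026,0.01],[0,0,0,-0.018,0,0.031,0.01],[0,0,0,-0.018,0,0.031,0.01],[0,0,0,-0.027,0,0.030,0.01],[0,0,0,-0.036,0,0.0286,0.01],[0,0,0,-0.036,0,0.0286,0.01]]'; python3 - <<'E'
from h import *
s=env.get_state(); to((.444,.2395,.085)); print(s["ft_force"],s["ft_torque"])
E
```

```text
t: 7.95
tool_pos: [0.4319, 0.2236, 0.0779]
orientation: [[0.436, 0.865, 0.249], [0.748, -0.502, 0.435], [0.501, -0.004, -0.865]]
ft_force: [-1.5, -0.5, 3.9]
grip_width: 0.02
gripper_force: 30.0
pos [0.4319 0.2236 0.0779] delta tool [0.0207 0.0025 0.0038] z-axis [ 0.249  0.435 -0.865] y az -30.11
[-1.48550167 -0.51384073  3.85677581] [ 0.14408324 -0.11698757  0.05800651]
```

```bash
python3 drive.py '[[0,0,0,-0.009,0,0,0.01],[0,0,0,-0.018,0,0.0005,0.01],[0,0,0,-0.027,0,0.002,0.01],[0,0,0,-0.036,0,0.004,0.01],[0,0,0,-0.044,0,0.0072,0.01],[0,0,0,-0.0527,0,0.0108,0.01],[0,0,0,-0.0527,0,0.0108,0.01]]'; python3 - <<'E'
from h import *
s=env.get_state(); to((.444,.2395,.085)); print(s["ft_force"],s["ft_torque"])
a=env.camera("scene")[:,:,::-1]; w=env.camera("wrist")[:,:,::-1]
cv2.imwrite("pics/s3.png",np.hstack([cv2.resize(w,(400,300)),cv2.resize(a[240:390,245:445],(400,300),interpolation=2)]))
E
```

```text
t: 8.65
tool_pos: [0.4109, 0.1879, 0.0415]
orientation: [[0.436, 0.865, 0.248], [0.749, -0.502, 0.433], [0.499, -0.003, -0.866]]
ft_force: [-1.1, -3.7, 5.3]
grip_width: 0.0196
gripper_force: 30.0
pos [0.4109 0.1879 0.0415] delta tool [ 0.0747  0.0026 -0.0072] z-axis [ 0.248  0.433 -0.866] y az -30.11
[-1.10134687 -3.68509407  5.2923004 ] [-0.32080597 -0.04986363 -0.08232174]
```

View pics/s3.png

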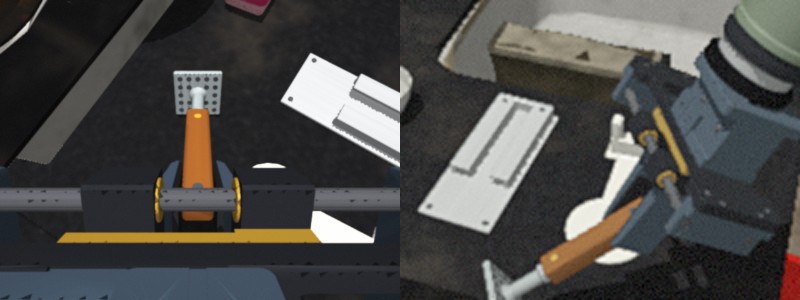

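The masher is pivoting in the pads as planned, with its plate edge on the counter at (198,95) in the left panel and the handle leaning towards the robot. I finish the arc and release.

```bash
python3 drive.py '[[0,0,0,-0.008,0,0.0046,0.01],[0,0,0,-0.0155,0,0.0096,0.01],[0,0,0,-0.02,0,0.013,0.01],[0,0,0,-0.0239,0,0.0165,0.01],[0,0,0,-0.0239,0,0.0165,0.01]]'; python3 - <<'E'
from h import *
s=env.get_state(); to((.444,.2395,.085)); print(s["ft_force"],s["ft_torque"],s["grip_width"])
E
python3 drive.py '[[0,0,0,0,0,0,0.025],[0,0,0,0,0,0,0.03],[0,0,0,0,0,0,0.04],[0,0,0,0,0,0,0.05],[0,0,0,0,0,0,0.05],[0,0,0,0,0,0,0.05],[0,0,0,0,0,-0.02,0.05],[0,0,0,0,0,-0.06,0.05],[0,0,0,0,0,-0.1,0.05],[0,0,0,0,0,-0.12,0.05]]'
```

```text
t: 9.25
tool_pos: [0.4046, 0.1778, 0.0149]
orientation: [[0.436, 0.865, 0.247], [0.749, -0.501, 0.434], [0.499, -0.004, -0.866]]
ft_force: [0.5, -1.5, 2.2]
grip_width: 0.0195
gripper_force: 30.0
pos [0.4046 0.1778 0.0149] delta tool [ 0.0983  0.0028 -0.0243] z-axis [ 0.247  0.434 -0.866] y az -30.09
[ 0.48176507 -1.45240102  2.15323523] [-0.30952368 -0.10376104 -0.12187592] 0.019494812375796075
t: 10.25
tool_pos: [0.3747, 0.1249, 0.1209]
orientation: [[0.435, 0.866, 0.249], [0.749, -0.501, 0.433], [0.5, -0.002, -0.866]]
ft_force: [0.3, -0.5, -0.3]
grip_width: 0.05
gripper_force: 0.0
```

```bash
python3 drive.py '[[0,0,0,0.03,0,-0.04,0.07],[0,-8,0,0.06,0,-0.08,0.07],[0,-16,0,0.1,0,-0.113,0.07],[0,-24,0,0.125,0,-0.113,0.07],[0,-30,0,0.125,0,-0.113,0.07],[0,-30,0,0.125,0,-0.113,0.07],[0,-30,0,0.125,0,-0.113,0.07]]'; python3 - <<'E'
from h import *
T=tool(); im=env.camera("wrist")[:,:,::-1].copy(); np.save("T3.npy",T); cv2.imwrite("pics/w4.png",im); to((.41,.188,.1))
h=cv2.cvtColor(im,cv2.COLOR_BGR2HSV); m=((h[...,0]>5)&(h[...,0]<18)&(h[...,1]>140)&(h[...,2]>70)).astype(np.uint8); m[275:]=0
cs=sorted(cv2.findContours(m,0,1)[0],key=cv2.contourArea)[-2:]
for c in cs: print(cv2.minAreaRect(c), cv2.contourArea(c))
E
```

```text
t: 10.95
tool_pos: [0.402, 0.1729, 0.2787]
orientation: [[0.496, 0.868, -0.006], [0.868, -0.496, 0.001], [-0.002, -0.006, -1.0]]
ft_force: [-0.3, -0.7, -0.6]
grip_width: 0.0703
gripper_force: 0.0
pos [0.4009 0.1715 0.2781] delta tool [0.0192 0.0009 0.1781] z-axis [-0.007  0.002 -1.   ] y az -29.86
((221.75759887695312, 20.17859649658203), (49.125587463378906, 44.16002655029297), 67.01129150390625) 1355.0
((317.0, 205.0), (86.0, 18.0), 90.0) 1398.0
```

View pics/w4.png

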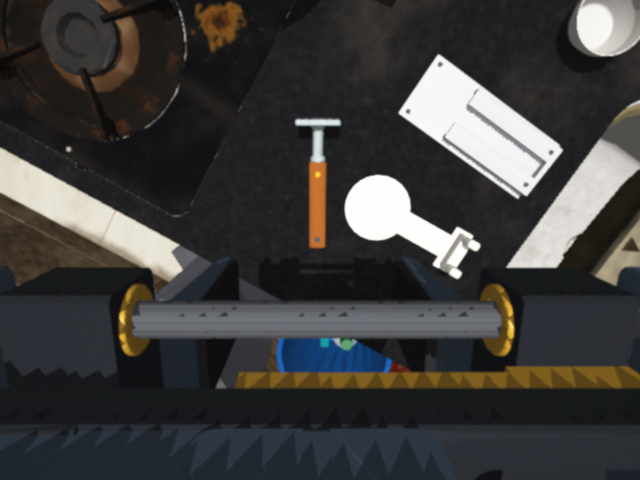

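The masher lies flat on the bare counter, with its plate at (317,123) and its handle from (317,162) to (317,248). The rest is fully visible, with the disc at (378,207) and the horns at (473,243) and (455,272).

```bash
python3 - <<'E'
from h import *
T=np.load("T3.npy"); im=cv2.imread("pics/w4.png"); h=cv2.cvtColor(im,cv2.COLOR_BGR2HSV)
E_=onz("wrist",317,248.5,.01,T); S=onz("wrist",317,162,.030,T); d=(E_-S)[:2]; print("E",E_,"S",S,np.linalg.norm(d),"az z_m",np.degrees(np.arctan2(d[1],d[0])))
d/=np.linalg.norm(d); G=E_[:2]-d*.072; print("G",G, "O",E_[:2]-d*.15)
w=((h[...,1]<60)&(h[...,2]>120)).astype(np.uint8); w[:, :335]=0; w[:165]=0; w[285:]=0; w[:,488:]=0
n,l,st,ce=cv2.connectedComponentsWithStats(w); k=l[207,378]; m=(l==k).astype(np.uint8)
D=cv2.morphologyEx(m,cv2.MORPH_OPEN,cv2.getStructuringElement(2,(41,41))); M=cv2.moments(D,True); c=(M["m10"]/M["m00"],M["m01"]/M["m00"]); P=onz("wrist",*c,.004,T); print("disc",c,M["m00"],P, st[k])
# strip centre line: columns beyond the disc
ys,xs=np.nonzero(m); p=np.array([onz("wrist",x,y,.004,T)[:2] for x,y in zip(xs,ys)]); r=np.linalg.norm(p-P[:2],axis=1)
q=p[(r>.045)&(r<.095)]; a=q.mean(0)-P[:2]; print("rest x az strip",np.degrees(np.arctan2(a[1],a[0])))
Hs=[onz("wrist",u,v,.046,T)[:2] for u,v in ((473,243),(455,272))]; print("horns",Hs); hm=sum(Hs)/2; a=hm-P[:2]; print("az",np.degrees(np.arctan2(a[1],a[0])),np.linalg.norm(a))
w1=np.load("T1.npy"); print(onz("wrist",347,262,.046,w1),onz("wrist",347.5,288,.046,w1))
cv2.imwrite("pics/c5.png",cv2.resize(im[165:290,330:490],(768,600),interpolation=2))
to((*G,.007)); print(env.get_state()["q"])
E
```

```text
E [0.37362997 0.12173011 0.01      ] S [0.42600671 0.21345428 0.03      ] 0.10562502082141138 az z_m -119.72741926251014
G [0.40933292 0.1842545 ] O [0.44801112 0.25198926]
disc (377.60378983634797, 207.4648291702555) 3483.0 [0.46268882 0.12873173 0.004     ] [ 344  175  137  104 5807]Traceback (most recent call last):
  File "<stdin>", line 9, in <module>
  File "h.py", line 10, in onz
    o,d=ray(n,u,v,T); return o+d*(z-o[2])/d[2]
        ~~~^^^^^^^^^
  File "h.py", line 6, in ray
    c,f=K(n); d=np.array([(u-c["cx"])/f,(v-c["cy"])/f,1])
        ~^^^
  File "h.py", line 4, in K
    c=env.calibration(n); f=240/np.tan(np.radians(c["vfov"]/2)); return c,f
ValueError: time passes only in moves, steps and waits
```

```bash
sed -i 's/^def K(n):/import functools\n@functools.cache\ndef K(n):/' h.py; python3 - <<'E'
from h import *
T=np.load("T3.npy"); im=cv2.imread("pics/w4.png"); h=cv2.cvtColor(im,cv2.COLOR_BGR2HSV)
P=np.array([0.46269,0.12873])
w=((h[...,1]<60)&(h[...,2]>120)).astype(np.uint8); w[:, :335]=0; w[:165]=0; w[285:]=0; w[:,488:]=0
n,l,st,ce=cv2.connectedComponentsWithStats(w); m=(l==l[207,378])
ys,xs=np.nonzero(m); p=np.array([onz("wrist",x,y,.004,T)[:2] for x,y in zip(xs,ys)]); r=np.linalg.norm(p-P,axis=1)
for lo,hi in ((.045,.07),(.07,.09)):
    a=p[(r>lo)&(r<hi)].mean(0)-P; print("rest x az strip",np.degrees(np.arctan2(a[1],a[0])))
Hs=[onz("wrist",u,v,.046,T)[:2] for u,v in ((473,243),(455,272))]; hm=sum(Hs)/2; a=hm-P; e=Hs[0]-Hs[1]; print("horns",Hs,np.linalg.norm(e),np.degrees(np.arctan2(e[1],e[0])),"az",np.degrees(np.arctan2(a[1],a[0])),np.linalg.norm(a))
# horn tops: bright blobs
g=h[...,2].copy(); sub=g[225:285,430:490]; 
T1=np.load("T1.npy"); b=cv2.imread("pics/w1.png"); print(onz("wrist",347,262,.046,T1),onz("wrist",347.5,288,.046,T1))
for row in sub[::3,::3]: print(*["%3d"%x for x in row])
to((0.40933,.18425,.007)); print(np.round(env.get_state()["q"],1))
E
```

```text
rest x az strip -59.15824904304334
rest x az strip -59.129677753288355
horns [array([0.53550218, 0.04776422]), array([0.50312316, 0.02647364])] 0.03875164291735957 33.32663067518179 az -58.28075421173658 0.10769732932868692
[0.54132187 0.04853315 0.046     ] [0.51245854 0.03255343 0.046     ]
253 210  57  35  34  30  31  37  34  39  33  34  35  31  36  37  34  35  33  40
254 254 251 159  39  30  34  37  60 247 205  55  34  33  35  36  40  36  35  36
254 254 254 254 247 118  37  36 223 254 254 250 161  43  38  38  35  35  39  39
254 254 254 254 254 254 238 158 253 251 167 228 253 247 105  37  36  37  40  39
254 254 254 254 254 254 254 254 254 183 151 167 183 243 204  36  36  35  40  39
254 254 254 254 254 254 254 254 235 152 172 137 154 179 228 106  36  34  36  37
254 254 254 254 254 254 254 252 152 156 247 135 142 240 254 253 223  37  35  38
254 254 254 254 254 254 254 190 152 231 253 184 150 237 253 254 251  59  34  34
254 254 254 254 254 254 237 149 186 253 254 251 217  77 191 247 168  34  34  38
139 248 254 254 254 252 153 158 250 254 254 254 196  33  32  45  36  37  38  33
 35  4
[... 228 characters left out ...]
3  39
 38 213 254 233 146 158 186 241 253 246  46  35  35  33  36  35  33  38  42  39
 33  41 152 208 142 139 154 172 201 110  35  35  35  37  38  35  34  36  35  30
 38  34  32  25  93 130 148 239 253 243 109  37  34  34  36  35  33  31  20  25
 43  34  35  25  19  31 115 249 254 254 247  36  33  36  36  35  32  20  19  19
 48  46  39  36  38  32  38 116 238 252 149  30  33  35  40  37  35  21  19  23
 48  49  49  43  38  39  40  41  45  86  37  36  39  38  34  38  31  20  19  22
 49  49  47  48  41  41  42  43  35  38  36  38  41  36  33  36  33  22  19  19
pos [0.4009 0.1715 0.2781] delta tool [0.0158 0.0028 0.2711] z-axis [-0.007  0.002 -1.   ] y az -29.86
[21.5  2.7 95.1  0.2 82.5 51.3]
```

```bash
python3 drive.py '[[0,0,0,0.0158,0.0028,0.05,0.045],[0,0,0,0.0158,0.0028,0.1,0.045],[0,0,0,0.0158,0.0028,0.15,0.045],[0,0,0,0.0158,0.0028,0.19,0.045],[0,0,0,0.0158,0.0028,0.21,0.045],[0,0,0,0.0158,0.0028,0.21,0.045],[0,0,0,0.0158,0.0028,0.21,0.045]]'; python3 - <<'E'
from h import *
to((0.40933,.18425,.009)); print(np.round(env.get_state()["q"],1),env.get_state()["ft_force"])
E
```

```text
t: 11.7
tool_pos: [0.4102, 0.1822, 0.0694]
orientation: [[0.502, 0.865, -0.005], [0.865, -0.502, 0.002], [-0.001, -0.005, -1.0]]
ft_force: [0.7, 1.1, 1.2]
grip_width: 0.0451
gripper_force: 0.0
pos [0.4102 0.1822 0.0694] delta tool [ 0.0013 -0.0015  0.0605] z-axis [-0.005  0.002 -1.   ] y az -30.12
[ 22.3  13.3 114.5   0.3  52.4  52.2] [0.65812942 1.09160211 1.22690748]
```

```bash
python3 drive.py '[[0,0,0,0.0013,-0.0015,0.02,0.045],[0,0,0,0.0013,-0.0015,0.04,0.045],[0,0,0,0.0013,-0.0015,0.055,0.045],[0,0,0,0.0013,-0.0015,0.06,0.045],[0,0,0,0.0013,-0.0015,0.06,0.045]]'; python3 drive.py '[[0,0,0,0,0,0,0.03],[0,0,0,0,0,0,0.022],[0,0,0,0,0,0,0.01],[0,0,0,0,0,0,0.01],[0,0,0,0,0,0,0.01],[0,0,0,0,0,0,0.01],[0,0,0,0,0,0,0.01],[0,0,0,0,0,0,0.01]]';  python3 - <<'E'
from h import *
to((0.40933,.18425,.009)); print(env.get_state()["ft_torque"])
E
```

```text
t: 12.2
tool_pos: [0.4101, 0.1851, 0.0098]
orientation: [[0.501, 0.866, -0.004], [0.866, -0.501, 0.002], [0.0, -0.004, -1.0]]
ft_force: [-0.8, -0.3, 0.7]
grip_width: 0.045
gripper_force: 0.0
t: 13.0
tool_pos: [0.4094, 0.1851, 0.0089]
orientation: [[0.5, 0.866, -0.005], [0.866, -0.5, 0.002], [-0.001, -0.005, -1.0]]
ft_force: [-1.1, 0.1, -0.6]
grip_width: 0.0099
gripper_force: 0.0
pos [0.4094 0.1851 0.0089] delta tool [-0.0008  0.0004 -0.0001] z-axis [-0.005  0.002 -1.   ] y az -30.02
[ 0.00868698 -0.05572016 -0.0029843 ]
```

```bash
python3 - <<'E'
from h import *
T=tool(); np.save("T5.npy",T)
for n in ("wrist","top","scene"):
    im=env.camera(n)[:,:,::-1].copy(); cv2.imwrite(f"pics/{n}5.png",im)
    h=cv2.cvtColor(im,cv2.COLOR_BGR2HSV); m=((h[...,0]>5)&(h[...,0]<18)&(h[...,1]>140)&(h[...,2]>60)).astype(np.uint8)
    for c in cv2.findContours(m,0,1)[0]:
        if cv2.contourArea(c)>25: print(n,cv2.boundingRect(c),cv2.contourArea(c))
print("expected top",proj("top",(.374,.122,.02)),proj("top",(.426,.213,.03)),"scene",proj("scene",(.374,.122,.02)),proj("scene",(.426,.213,.03)), "wrist",proj("wrist",(.374,.122,.02),T),proj("wrist",(.426,.213,.03),T))
print(env.get_state()["grip_width"],env.get_state()["gripper_force"])
E
```

```text
wrist (302, 339, 28, 34) 788.5
wrist (295, 210, 41, 91) 2709.0
top (100, 471, 7, 9) 32.0
top (136, 418, 11, 10) 33.0
top (42, 408, 13, 15) 92.5
top (110, 364, 15, 12) 69.5
top (191, 329, 13, 15) 89.0
top (47, 324, 13, 12) 75.5
top (456, 306, 73, 78) 2089.5
top (172, 170, 102, 82) 564.5
top (578, 105, 17, 16) 115.5
scene (245, 402, 21, 19) 195.5
scene (327, 374, 60, 18) 551.0
scene (466, 318, 117, 115) 5668.0
scene (449, 295, 14, 7) 38.5
scene (165, 274, 56, 69) 462.0
scene (297, 124, 7, 15) 41.0
expected top [304.18954777 347.27299639] [265.62730186 328.02887626] scene [386.36897602 371.28222097] [328.3869873 377.2375055] wrist [315.70760029 398.41777562] [314.61271587 216.15152944]
0.010144715857987256 0.0
```

The fingers closed to 10 mm without any force, so the handle isn't between the pads. I use the last picture to see why.

```bash
python3 - <<'E'
import cv2,numpy as np
w=cv2.imread("pics/wrist5.png"); s=cv2.imread("pics/scene5.png")
cv2.imwrite("pics/v5.png",np.hstack([cv2.resize(w[170:410,200:430],(400,420),interpolation=2),cv2.resize(s[270:420,290:433],(400,420),interpolation=2)]))
E
```

```text
(no output)
```

View pics/v5.png

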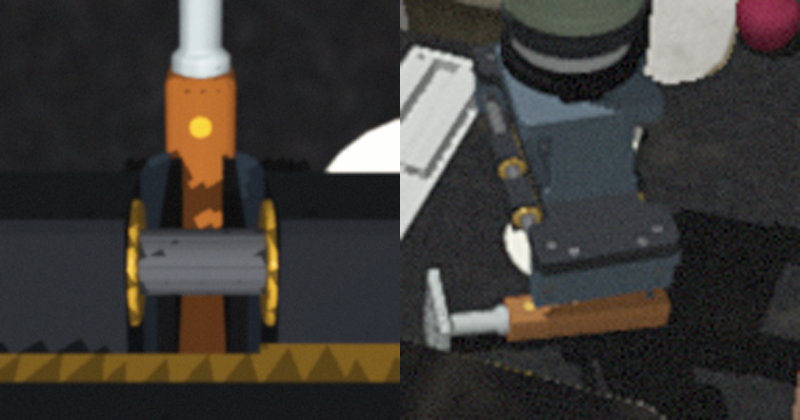

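The handle is centred under the gripper and wasn't disturbed. The left panel shows the fingers closed over it at (180–222), so the pads came together above the handle top. I open, go lower and close again.

```bash
python3 drive.py '[[0,0,0,0,0,0,0.045],[0,0,0,0,0,0,0.045],[0,0,0,0,0,0,0.045],[0,0,0,0,0,0,0.045],[0,0,0,0,0,0,0.045],[0,0,0,0,0,0,0.045],[0,0,0,0,0,0.003,0.045],[0,0,0,0,0,0.006,0.045],[0,0,0,0,0,0.006,0.045],[0,0,0,0,0,0.006,0.045]]'; python3 - <<'E'
from h import *
T=tool(); im=env.camera("wrist")[:,:,::-1].copy(); cv2.imwrite("pics/w6.png",im)
h=cv2.cvtColor(im,cv2.COLOR_BGR2HSV); m=((h[...,0]>5)&(h[...,0]<18)&(h[...,1]>140)&(h[...,2]>60)).astype(np.uint8)
for c in cv2.findContours(m,0,1)[0]:
    if cv2.contourArea(c)>25: print(cv2.boundingRect(c),cv2.contourArea(c))
for v in (215,235,255,270,285,345,360): 
    x=np.nonzero(m[v,250:390])[0]; print(v,(x.min()+250,x.max()+250) if len(x) else None)
E
```

```text
t: 14.15
tool_pos: [0.4092, 0.1851, 0.0028]
orientation: [[0.5, 0.866, -0.006], [0.866, -0.5, 0.002], [-0.001, -0.006, -1.0]]
ft_force: [0.1, -1.0, -0.4]
grip_width: 0.0454
gripper_force: 0.0
(296, 339, 38, 34) 1160.0
(294, 212, 43, 89) 3422.5
215 (np.int64(295), np.int64(335))
235 (np.int64(294), np.int64(336))
255 (np.int64(294), np.int64(335))
270 (np.int64(295), np.int64(335))
285 (np.int64(295), np.int64(334))
345 (np.int64(297), np.int64(333))
360 (np.int64(297), np.int64(333))
```

```bash
python3 drive.py '[[0,0,0,0,0,0,0.03],[0,0,0,0,0,0,0.022],[0,0,0,0,0,0,0.015],[0,0,0,0,0,0,0.015],[0,0,0,0,0,0,0.015],[0,0,0,0,0,0,0.015],[0,0,0,0,0,0,0.015],[0,0,0,0,0,0,0.015]]'
```

```text
t: 15.0
tool_pos: [0.4094, 0.1851, 0.003]
orientation: [[0.5, 0.866, -0.005], [0.866, -0.5, 0.002], [-0.001, -0.005, -1.0]]
ft_force: [0.6, -0.4, 0.1]
grip_width: 0.0151
gripper_force: 0.0
```

```bash
cat > m.py <<'E'
from h import *
T=tool(); im=env.camera("wrist")[:,:,::-1].copy(); cv2.imwrite("pics/w7.png",im)
def rows(im,vs):
    h=cv2.cvtColor(im,cv2.COLOR_BGR2HSV); m=((h[...,0]>5)&(h[...,0]<18)&(h[...,1]>140)&(h[...,2]>30))
    for v in vs:
        x=np.nonzero(m[v,250:390])[0]; print(v,(x.min()+250,x.max()+250) if len(x) else None,end=" ")
    print()
E
python3 - <<'E'
from m import *
V=range(205,375,8)
rows(cv2.imread("pics/wrist5.png"),V); rows(cv2.imread("pics/w6.png"),V); rows(im,V)
P=T[:3,3]; print("tcp px",proj("wrist",P,T),"tool x+16",proj("wrist",P+.016*T[:3,0],T),"z-19",proj("wrist",P-.019*T[:3,2],T))
print(cv2.imread("pics/wrist5.png")[262,270:360,2])
s=env.get_state(); print(s["grip_width"],s["gripper_force"])
E
python3 drive.py '[[0,0,0,0,0,0,0.0],[0,0,0,0,0,0,0.0],[0,0,0,0,0,0,0.0],[0,0,0,0,0,0,0.0],[0,0,0,0,0,0,0.0]]'
```

```text
205 None 213 (np.int64(296), np.int64(334)) 221 (np.int64(295), np.int64(335)) 229 (np.int64(295), np.int64(335)) 237 (np.int64(295), np.int64(335)) 245 (np.int64(295), np.int64(335)) 253 (np.int64(295), np.int64(335)) 261 (np.int64(304), np.int64(328)) 269 (np.int64(304), np.int64(328)) 277 (np.int64(305), np.int64(328)) 285 (np.int64(304), np.int64(327)) 293 (np.int64(304), np.int64(328)) 301 None 309 None 317 None 325 None 333 None 341 (np.int64(304), np.int64(328)) 349 (np.int64(303), np.int64(328)) 357 (np.int64(303), np.int64(329)) 365 (np.int64(303), np.int64(329)) 373 None 
205 None 213 (np.int64(296), np.int64(334)) 221 (np.int64(294), np.int64(336)) 229 (np.int64(294), np.int64(336)) 237 (np.int64(294), np.int64(336)) 245 (np.int64(294), np.int64(336)) 253 (np.int64(294), np.int64(335)) 261 (np.int64(295), np.int64(335)) 269 (np.int64(295), np.int64(335)) 277 (np.int64(295), np.int64(335)) 285 (np.int64(295), np.int64(335)) 293 (np.int64(295), np.int64(335)) 301 None 309 None 317 None 325 None 333 None 341 (np.int64(296), np.int64(334)) 349 (np.int64(296), np.int64(334)) 35
[... 656 characters left out ...]
 373 None 
tcp px [314.15767158 268.53276487] tool x+16 [314.14355479 239.83183256] z-19 [313.99122971 279.97207145]
[ 30  26  27  22  18  15  17  23  23  21  19  21  18  21  30  39  47  44
  48  46  43  42  43  40  37  36  32  31  26  21  18  23  20  28  63 122
 169 189 193 194 195 197 195 195 196 198 195 196 194 194 193 191 191 191
 190 190 182 146  84  35  25  22  24  23  27  32  40  45  47  45  45  44
  44  45  46  44  46  41  36  26  23  21  15  16  17  16  21  23  23  18]
0.015096730820829931 0.0
t: 15.55
tool_pos: [0.4094, 0.1851, 0.0029]
orientation: [[0.5, 0.866, -0.005], [0.866, -0.5, 0.002], [-0.001, -0.005, -1.0]]
ft_force: [-0.9, -0.5, -0.1]
grip_width: 0.0003
gripper_force: 0.0
```

The fingers close fully with no contact. The pixel gap between them in the pictures also puts the visible fingertips about 35–40 mm behind the nominal TCP, so the tips may not reach as far as stated. I check by opening and lowering in small steps while watching the force.

```bash
python3 drive.py '[[0,0,0,0,0,0,0.045],[0,0,0,0,0,0,0.045],[0,0,0,0,0,0,0.045],[0,0,0,0,0,0,0.045],[0,0,0,0,0,0,0.045],[0,0,0,0,0,0,0.045],[0,0,0,0,0,0,0.045],[0,0,0,0,0,0.002,0.045],[0,0,0,0,0,0.004,0.045],[0,0,0,0,0,0.004,0.045]]'; python3 drive.py '[[0,0,0,0,0,0.003,0.045],[0,0,0,0,0,0.003,0.045]]'
```

```text
t: 16.55
tool_pos: [0.4091, 0.185, -0.0014]
orientation: [[0.5, 0.866, -0.006], [0.866, -0.5, 0.001], [-0.002, -0.006, -1.0]]
ft_force: [-1.0, -0.3, 0.3]
grip_width: 0.0451
gripper_force: 0.0
t: 16.75
tool_pos: [0.409, 0.185, -0.0044]
orientation: [[0.5, 0.866, -0.006], [0.866, -0.5, 0.001], [-0.002, -0.006, -1.0]]
ft_force: [-0.3, 0.7, 0.4]
grip_width: 0.045
gripper_force: 0.0
```

With the TCP 4 mm below the counter there is still no force, so the real tips end short of the nominal TCP. I keep lowering in small steps.

```bash
python3 drive.py '[[0,0,0,0,0,0.003,0.045],[0,0,0,0,0,0.006,0.045],[0,0,0,0,0,0.006,0.045]]'; python3 drive.py '[[0,0,0,0,0,0.003,0.045],[0,0,0,0,0,0.006,0.045],[0,0,0,0,0,0.006,0.045]]';  python3 drive.py '[[0,0,0,0,0,0,0.03],[0,0,0,0,0,0,0.022],[0,0,0,0,0,0,0.014],[0,0,0,0,0,0,0.014],[0,0,0,0,0,0,0.014],[0,0,0,0,0,0,0.014],[0,0,0,0,0,0,0.014]]'
```

```text
t: 17.05
tool_pos: [0.4089, 0.185, -0.0105]
orientation: [[0.5, 0.866, -0.006], [0.866, -0.5, 0.001], [-0.002, -0.006, -1.0]]
ft_force: [-0.4, 0.7, 0.3]
grip_width: 0.0448
gripper_force: 0.0
t: 17.35
tool_pos: [0.409, 0.185, -0.0165]
orientation: [[0.5, 0.866, -0.006], [0.866, -0.5, 0.001], [-0.002, -0.006, -1.0]]
ft_force: [0.8, 0.3, 0.6]
grip_width: 0.0447
gripper_force: 0.0
t: 18.05
tool_pos: [0.4093, 0.1852, -0.016]
orientation: [[0.5, 0.866, -0.005], [0.866, -0.5, 0.002], [-0.001, -0.005, -1.0]]
ft_force: [-0.0, 0.3, 1.5]
grip_width: 0.0199
gripper_force: 30.0
```

It grips at TCP z = -16 mm, so the tips really are about 30–40 mm short of the nominal TCP. For a deeper hold I reopen, go lower while watching the force, and close again.

```bash
python3 drive.py '[[0,0,0,0,0,0,0.035],[0,0,0,0,0,0,0.035],[0,0,0,0,0,0,0.035],[0,0,0,0,0,0,0.035],[0,0,0,0,0,0.004,0.035],[0,0,0,0,0,0.006,0.035],[0,0,0,0,0,0.006,0.035]]'; python3 drive.py '[[0,0,0,0,0,0.003,0.035],[0,0,0,0,0,0.005,0.035],[0,0,0,0,0,0.005,0.035]]'
```

```text
t: 18.75
tool_pos: [0.4089, 0.185, -0.0225]
orientation: [[0.5, 0.866, -0.006], [0.866, -0.5, 0.001], [-0.002, -0.006, -1.0]]
ft_force: [-0.1, 1.2, 0.1]
grip_width: 0.0352
gripper_force: 0.0
t: 19.05
tool_pos: [0.409, 0.1851, -0.0274]
orientation: [[0.5, 0.866, -0.006], [0.866, -0.5, 0.001], [-0.002, -0.006, -1.0]]
ft_force: [-0.3, -0.2, 0.8]
grip_width: 0.0351
gripper_force: 0.0
```

```bash
python3 drive.py '[[0,0,0,0,0,0,0.022],[0,0,0,0,0,0,0.01],[0,0,0,0,0,0,0.01],[0,0,0,0,0,0,0.01],[0,0,0,0,0,0,0.01],[0,0,0,0,0,-0.01,0.01],[0,0,0,0,0,-0.03,0.01],[0,0,0,0,0,-0.06,0.01],[0,0,0,0,0,-0.09,0.01],[0,0,0,0,0,-0.09,0.01]]'; python3 - <<'E'
from m import *
rows(im,range(200,300,8))
g=im[90:210,270:360,2]; print("plate rows", [(v+90,int(np.sum(g[v]>120))) for v in range(0,120,6)])
s=env.get_state(); print(s["tool_pos"],s["ft_force"],s["q"])
sc=env.camera("scene")[:,:,::-1]; cv2.imwrite("pics/sc8.png",sc); tp=env.camera("top")[:,:,::-1]; cv2.imwrite("pics/tp8.png",tp)
E
```

```text
t: 20.05
tool_pos: [0.4127, 0.1863, 0.067]
orientation: [[0.5, 0.866, 0.003], [0.866, -0.5, 0.005], [0.006, 0.0, -1.0]]
ft_force: [0.4, -1.1, -1.3]
grip_width: 0.02
gripper_force: 30.0
200 None 208 None 216 None 224 (np.int64(293), np.int64(339)) 232 (np.int64(291), np.int64(340)) 240 (np.int64(291), np.int64(341)) 248 (np.int64(291), np.int64(340)) 256 (np.int64(291), np.int64(340)) 264 (np.int64(291), np.int64(341)) 272 (np.int64(291), np.int64(340)) 280 (np.int64(291), np.int64(340)) 288 (np.int64(292), np.int64(340)) 296 (np.int64(292), np.int64(340)) 
plate rows [(90, 0), (96, 0), (102, 0), (108, 90), (114, 90), (120, 90), (126, 0), (132, 0), (138, 5), (144, 28), (150, 29), (156, 29), (162, 28), (168, 28), (174, 28), (180, 28), (186, 28), (192, 28), (198, 28), (204, 28)]
[0.41108531 0.18560598 0.06498095] [ 0.78574107  0.46805355 -1.24254638] [ 22.67349551  13.65176444 114.81684169   0.25582535  51.47418473
  52.52917652]
```

```bash
python3 - <<'E'
from h import *
T=tool(); im=cv2.imread("pics/w7.png"); g=im[...,2].astype(int)
for v in range(100,132,3):
    x=np.nonzero(g[v,240:400]>100)[0]; print(v,x.min()+240 if len(x) else 0,x.max()+240 if len(x) else 0,len(x),end="; ")
print(); print("col317",[ (v,int(g[v,316])) for v in range(100,150,2)]); print([ (v,int(g[v,316]),int(im[v,316,0])) for v in range(196,232,2)])
O=np.array([.448,.252,.024]); E=np.array([.3736,.1217,.010]); zm=(E-O)/np.linalg.norm(E-O); up=np.cross(zm,np.cross([0,0,1],zm)); up/=np.linalg.norm(up)
Rg=np.array([[.5,.866,-.006],[.866,-.5,.001],[-.002,-.006,-1]]); Pg=np.array([.409,.185,-.0274])
for nm,s,o in (("plate top under",0,.024),("plate top upper",.006,.024),("handle start",.046,.010)):
    p=Rg.T@(O+zm*s+up*o-Pg); print(nm,p.round(4),proj("wrist",T[:3,:3]@p+T[:3,3],T))
for a in (-5,-10):   # plate drooping a deg about grasp
    gp=Rg.T@(O+zm*.078-Pg); c,s_=np.cos(np.radians(a)),np.sin(np.radians(a)); Ry=np.array([[c,0,s_],[0,1,0],[-s_,0,c]])
    for s,o in ((0,.024),(.006,.024),(.046,.010)):
        p=gp+Ry@(Rg.T@(O+zm*s+up*o-Pg)-gp); print(a,s,proj("wrist",T[:3,:3]@p+T[:3,3],T))
E
```

```text
100 0 0 0; 103 244 388 141; 106 241 390 150; 109 241 391 151; 112 241 391 151; 115 241 390 150; 118 241 390 150; 121 243 388 146; 124 0 0 0; 127 0 0 0; 130 0 0 0; 
col317 [(100, 33), (102, 80), (104, 190), (106, 228), (108, 228), (110, 229), (112, 230), (114, 227), (116, 220), (118, 205), (120, 166), (122, 109), (124, 95), (126, 97), (128, 97), (130, 94), (132, 92), (134, 96), (136, 110), (138, 183), (140, 213), (142, 216), (144, 217), (146, 215), (148, 216)]
[(196, 215, 226), (198, 215, 226), (200, 215, 227), (202, 213, 226), (204, 214, 226), (206, 213, 224), (208, 214, 225), (210, 221, 230), (212, 228, 235), (214, 214, 225), (216, 216, 226), (218, 232, 239), (220, 233, 240), (222, 228, 235), (224, 224, 232), (226, 222, 230), (228, 216, 224), (230, 174, 124)]
plate top under [ 0.0751 -0.0002 -0.0755] [312.46486063 111.13575576]
plate top upper [ 0.0692 -0.0001 -0.0749] [312.60809385 130.97604834]
handle start [ 0.0307  0.0002 -0.0572] [313.87814096 236.60977745]
-5 0 [312.62693014 105.10932553]
-5 0.006 [312.74922473 124.14607988]
-5 0.046 [313.91181328 232.52772097]
-10 0 [312.781305   101.48759883]
-10 0.006 [312.88514656 119.54356278]
-10 0.046 [313.94576735 229.1318377 ]
```

```bash
cat > tgt.py <<'E'
from h import *
from scipy.spatial.transform import Rotation as R
def frame(az,pitch):  # masher axes in world: z along az raised by pitch, x = up-ish
    a,p=np.radians([az,pitch]); z=np.array([np.cos(a)*np.cos(p),np.sin(a)*np.cos(p),np.sin(p)]); y=np.cross(z,[0,0,1]);y/=np.linalg.norm(y); return np.column_stack([np.cross(y,z),y,z])
def target(Ot,Rt,az,pitch,O):  # tool pose that puts the held masher there
    Rw=frame(az,pitch)@Rt.T; return Rw, O-Rw@Ot
E
python3 - <<'E'
from tgt import *
T=tool(); Rt=T[:3,:3].T@frame(-120.2,-5.8); Ot=np.array([.080,.0008,-.0514]); np.savez("held.npz",Rt=Rt,Ot=Ot)
x=np.array([np.cos(np.radians(-58.9)),np.sin(np.radians(-58.9)),0]); org=np.array([.46269,.12873,0])+.045*x; print("rest",org)
O=org-.06*x+[0,0,.028]
Rw,P=target(Ot,Rt,-58.9,3,O); print("P",P,Rw.round(3)); P=P+[0,0,.085]
print((R.from_matrix(T[:3,:3]).inv()*R.from_matrix(Rw)).as_rotvec(degrees=True)); to(P)
E
```

```text
rest [0.485934   0.09019798 0.        ]
P [ 0.49915833  0.06664958 -0.01039071] [[-0.513  0.855  0.075]
 [ 0.844  0.518 -0.136]
 [-0.155 -0.006 -0.988]]
[ -4.79368335  -8.31315827 -61.11879849]
pos [0.4089 0.1847 0.0626] delta tool [-0.0571  0.1371 -0.0127] z-axis [-0.006  0.001 -1.   ] y az -30.02
```

```bash
python3 drive.py '[[0,0,0,0,0,-0.015,0.01],[-0.6,-1,-7.6,-0.01,0.03,-0.015,0.01],[-1.2,-2,-15.2,-0.02,0.06,-0.015,0.01],[-1.8,-3.1,-22.9,-0.03,0.09,-0.015,0.01],[-2.4,-4.1,-30.5,-0.045,0.12,-0.015,0.01],[-3,-5.2,-38.2,-0.0571,0.1371,-0.0127,0.01],[-3.6,-6.2,-45.8,-0.0571,0.1371,-0.0127,0.01],[-4.2,-7.3,-53.5,-0.0571,0.1371,-0.0127,0.01],[-4.8,-8.3,-61.1,-0.0571,0.1371,-0.0127,0.01],[-4.8,-8.3,-61.1,-0.0571,0.1371,-0.0127,0.01]]'; python3 drive.py '[[0,0,0,0,0,0,0.01],[0,0,0,0,0,0,0.01]]'; python3 - <<'E'
from m import *
to((.49916,.06665,-.0104)); s=env.get_state(); print(s["ft_force"])
g=im[...,2].astype(int)
for v in range(97,136,3):
    x=np.nonzero(g[v,230:400]>100)[0]; print(v,x.min()+230 if len(x) else 0,x.max()+230 if len(x) else 0,end="; ")
rows(im,range(220,300,12))
E
```

```text
t: 21.2
tool_pos: [0.4979, 0.0668, 0.0733]
orientation: [[-0.513, 0.855, 0.072], [0.844, 0.518, -0.136], [-0.153, -0.009, -0.988]]
ft_force: [0.4, -0.2, -0.8]
grip_width: 0.0198
gripper_force: 30.0
t: 21.4
tool_pos: [0.4997, 0.0669, 0.0745]
orientation: [[-0.511, 0.856, 0.075], [0.846, 0.517, -0.135], [-0.154, -0.006, -0.988]]
ft_force: [-0.4, -0.4, -1.1]
grip_width: 0.02
gripper_force: 30.0
pos [0.4999 0.0669 0.0746] delta tool [ 0.0133 -0.0003  0.084 ] z-axis [ 0.075 -0.135 -0.988] y az 31.12
[ 0.02037352 -0.19324232 -1.56309714]
97 256 377; 100 255 378; 103 244 388; 106 241 391; 109 241 391; 112 241 391; 115 241 390; 118 242 390; 121 243 388; 124 256 378; 127 256 378; 130 257 377; 133 257 376; 220 None 232 (np.int64(292), np.int64(340)) 244 (np.int64(291), np.int64(341)) 256 (np.int64(292), np.int64(339)) 268 (np.int64(291), np.int64(340)) 280 (np.int64(292), np.int64(340)) 292 (np.int64(292), np.int64(340))
```

The hold has not changed, and the disc and plate are centred on each other at u≈316 and 316.5. I descend while watching the force.

```bash
python3 drive.py '[[0,0,0,0.004,0,0.025,0.01],[0,0,0,0.008,0,0.045,0.01],[0,0,0,0.01,0,0.06,0.01],[0,0,0,0.0115,0,0.07,0.01],[0,0,0,0.0125,0,0.077,0.01],[0,0,0,0.0125,0,0.077,0.01],[0,0,0,0.0125,0,0.077,0.01]]'; python3 - <<'E'
from h import *
to((.49916,.06665,-.0104)); s=env.get_state(); print(s["ft_force"],s["ft_torque"])
E
```

```text
t: 22.15
tool_pos: [0.4999, 0.0672, -0.0026]
orientation: [[-0.512, 0.855, 0.077], [0.845, 0.518, -0.135], [-0.155, -0.004, -0.988]]
ft_force: [-0.0, 0.1, -0.0]
grip_width: 0.0195
gripper_force: 30.0
pos [ 0.4999  0.0672 -0.0026] delta tool [ 0.0011 -0.0009  0.0077] z-axis [ 0.077 -0.135 -0.988] y az 31.2
[-0.02146827  0.10135139 -0.01262442] [ 0.1383482  -0.07513348 -0.00612224]
```

```bash
python3 drive.py '[[0,0,0,0.0004,-0.0005,0.0025,0.01],[0,0,0,0.0008,-0.0008,0.005,0.01],[0,0,0,0.0008,-0.0008,0.005,0.01]]'; python3 drive.py '[[0,0,0,0.0002,0,0.0015,0.01],[0,0,0,0.0004,0,0.0027,0.01],[0,0,0,0.0004,0,0.0027,0.01]]'; python3 -c "
from h import *
s=env.get_state(); print(s['ft_force'],s['ft_torque'])"
```

```text
t: 22.45
tool_pos: [0.4984, 0.0667, -0.0081]
orientation: [[-0.513, 0.855, 0.076], [0.845, 0.518, -0.135], [-0.155, -0.005, -0.988]]
ft_force: [0.2, -0.9, -1.0]
grip_width: 0.0198
gripper_force: 30.0
t: 22.75
tool_pos: [0.4988, 0.0667, -0.0106]
orientation: [[-0.512, 0.855, 0.076], [0.845, 0.518, -0.135], [-0.155, -0.005, -0.988]]
ft_force: [-1.0, -0.5, 2.2]
grip_width: 0.0199
gripper_force: 30.0
[-0.98122896 -0.45275981  2.15901706] [0.13271391 0.08198823 0.10992202]
```

Contact comes at the expected height. I release gently and back off straight up.

```bash
python3 drive.py '[[0,0,0,0.0001,0,0.0008,0.01],[0,0,0,0.0001,0,0.0008,0.023],[0,0,0,0.0001,0,0.0008,0.028],[0,0,0,0.0001,0,0.0008,0.04],[0,0,0,0.0001,0,0.0008,0.04],[0,0,0,0.0001,0,0.0008,0.04],[0,0,0,0.0001,0,0.0008,0.04]]'; python3 drive.py '[[0,0,0,0,0,-0.02,0.04],[0,0,0,0,0,-0.05,0.04],[0,0,0,0,0,-0.09,0.04],[0,0,0,0,0,-0.13,0.04],[0,0,0,0,0,-0.18,0.06],[0,0,0,0,0,-0.23,0.07],[0,0,0,-0.04,0,-0.26,0.07],[0,8,0,-0.06,0,-0.26,0.07],[0,8,0,-0.06,0,-0.26,0.07],[0,8,0,-0.06,0,-0.26,0.07]]'; python3 - <<'E'
from h import *
T=tool(); np.save("T9.npy",T); print(T.round(3))
for n in ("wrist","top","scene"):
    im=env.camera(n)[:,:,::-1].copy(); cv2.imwrite(f"pics/{n}9.png",im)
    h=cv2.cvtColor(im,cv2.COLOR_BGR2HSV); m=((h[...,0]>5)&(h[...,0]<18)&(h[...,1]>140)&(h[...,2]>60)).astype(np.uint8)
    for c in cv2.findContours(m,0,1)[0]:
        if cv2.contourArea(c)>60: print(n,cv2.minAreaRect(c),cv2.contourArea(c))
x=np.array([np.cos(np.radians(-58.9)),np.sin(np.radians(-58.9)),0]); org=np.array([.4859,.0902,0])
S=org+x*-.014+[0,0,.04]; E=org+.09*x+[0,0,.045]
for n,t in (("wrist",T),("top",None),("scene",None)): print(n,"expect",proj(n,S,t),proj(n,E,t))
E
```

```text
t: 23.45
tool_pos: [0.4986, 0.0667, -0.0117]
orientation: [[-0.513, 0.855, 0.076], [0.845, 0.518, -0.135], [-0.155, -0.005, -0.988]]
ft_force: [1.1, -0.2, -0.5]
grip_width: 0.0401
gripper_force: 0.0
t: 24.45
tool_pos: [0.5098, 0.0495, 0.2541]
orientation: [[-0.515, 0.857, 0.003], [0.857, 0.515, -0.016], [-0.016, -0.006, -1.0]]
ft_force: [-1.6, 0.7, -0.8]
grip_width: 0.0698
gripper_force: 0.0
[[-0.515  0.857  0.003  0.51 ]
 [ 0.857  0.515 -0.016  0.049]
 [-0.016 -0.006 -1.     0.254]
 [ 0.     0.     0.     1.   ]]
wrist ((317.0, 195.5), (97.0, 18.0), 90.0) 1507.5
wrist ((632.1468505859375, 159.35305786132812), (21.760364532470703, 185.93959045410156), 10.87352180480957) 2022.5
top ((47.53656005859375, 415.3293151855469), (10.30746841430664, 12.337726593017578), 38.65980911254883) 83.0
top ((117.0, 370.0), (10.0, 12.0), 90.0) 66.0
top ((195.96343994140625, 337.1707763671875), (10.77599048614502, 14.055638313293457), 38.65980529785156) 89.0
top ((53.30768585205078, 329.9615173339844), (10.816654205322266, 9.984603881835938), 56.3099365234375) 77.0
top ((485.16925048828125, 354.83691406
[... 296 characters left out ...]
op ((585.0965576171875, 113.71537780761719), (15.83094310760498, 10.83540153503418), 39.289405822753906) 115.5
scene ((254.5, 409.5), (19.0, 19.0), -0.0) 198.5
scene ((513.5562133789062, 390.8730163574219), (109.05490112304688, 121.66976165771484), 23.895160675048828) 5685.0
scene ((359.6677551269531, 312.580078125), (10.184139251708984, 38.02626419067383), 19.179006576538086) 284.5
scene ((192.381103515625, 307.91351318359375), (8.749053955078125, 87.34349822998047), 36.02737045288086) 460.0
wrist expect [318.16367936 146.20457587] [318.1619375 245.3401029]
top expect [309.50319194 303.08136432] [344.22833682 278.66331973]
scene expect [352.8321483  326.69237216] [365.12330385 291.37506017]
```

The measured handle, u=317 and rows 147–244, matches the predicted resting pose (318, rows 146–245) to within about 1 mm. The gripper is clear of everything, so I hand the job in.

```bash
python3 -c "
from bench import env
print(env.close_job())"
```

```text
the job is handed in; nothing more can be done
None
```

The masher was slid out of the track, laid on the bare counter and released, then regripped across the handle and laid on the spoon rest. By the last camera check it lay within about 1 mm of the intended pose, and I handed the job in at about 24.6 s (no verdict shown).

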